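# Two tool kits for the cottage jobs

## Robot

A 6-joint arm with a two-finger parallel gripper is mounted at the origin on the work surface. World frame = base frame: x ahead of the robot, y to its left, z up, the work surface at z = 0. Lengths are in m, angles in rad, forces in N, time in s.
With the tool pointing down it reaches from about 0.3 to 0.775 m from the base axis. Payload 14.6 kg.
Tool frame: the origin (TCP) lies at the very end of the fingers, on their centre line; the grasp point (between the pads) lies 19 mm behind it; z points along the fingers, x is the direction in which the jaws open and shut, and the axes are right-handed (so a half turn about z gives the same grasp; the last joint's range is limited). The gripper opens to 94 mm and grips with 3 to 60 N. Pads are 16 mm wide; open, the fingers measure 119 mm over their backs; the gripper's body (75 mm by 177 mm) begins 78 mm behind the grasp point.
Start: joints at [1.146, 0.3, 1.521, -0, 1.321, -0.067], TCP at [0.193, 0.515, 0.205] pointing down, gripper open.
Joint ranges: [-3.03, 3.03], [-0.79, 2.21], [0.23, 2.52], [-1.04, 4.18], [0, 3.07], [-2.55, 2.55]. Speed limits (rad/s): [2.22, 2.22, 2.57, 3.14, 3.14, 3.14].

## Interface

Orientations are given as [roll, pitch, yaw] about the fixed x, y, z axes, in that order (R = Rz(yaw) Ry(pitch) Rx(roll)).
In Python, from station import ctrl gives the robot as it stands.
- The arm moves only by the shell command python3 -m inch 'ROWS' [FORCE]. ROWS is JSON, one flat list of numbers, 7 for each row, row after row: the shift along the tool's x, y, z in cm, then the turn, a rotation vector about the tool's x, y, z in rad, then the opening, from 0 (shut) to 1 (fully open). In form: [tx, ty, tz, wx, wy, wz, claw, tx, ty, tz, wx, wy, wz, claw, ...]. A call has 1 to 20 rows; each row shifts and turns the commanded pose from where the row before left it, along the tool's axes as they then stand; what a row does not reach is not made up. A row lasts 1/8 s, in which the tool goes at most 62.5 mm and 10.7 degrees, less where a joint would pass 70% of its speed; a pose out of reach is approached as far as the arm can. A call is refused whole if a number of a shift passes 6.25 or a number of a turn 0.188, either way. A call with a gripper value outside its range is refused whole. The fingers move at their own pace and stop on an object; FORCE is the grip in N (left out, the last holds). Time passes only in rows, so rows that do not move let the fingers close. It gives the time, the measured TCP pose, the force and the opening at its end, in the units of the state.
- ctrl.get_obs(): the state, without advancing time (a new reading comes with each control period).
- ctrl.camera(name): name is "side" or "top" or "wrist"; returns (picture, depth): 400x640x3 uint8, red, green, blue; 400x640 float32, m along the optical axis (not along the pixel's ray), 0 where there is no reading.
- ctrl.camera_params(name): a dict with "vertical_fov" (degrees; the focal length in pixels is half the picture's height over the tangent of half this angle, whatever the lens; pixels are square), "cx", "cy" (the principal point, pixels), "camera_from_world" (4x4, takes a point from world to camera coordinates); the wrist camera has in their place "mount" (4x4, takes a point from camera to tool coordinates, whose origin is the TCP and whose axes are the tool frame's). Camera axes: x right, y down, z forward; pixel columns grow to the right and rows downward; lengths in m; the calibration is good to about 2 mm. The wrist camera is an equidistant fisheye: a pixel r from the principal point sees the ray r / f radians off the axis. A picture is of the moment at which its call begins: read the wrist's pose just before it. camera_params takes no time and is no camera call.
- ctrl.hand_in(): hands the job in, once; it reports no verdict.
Trained networks look in the newest picture that a camera, given by its name, has taken for a name from the list of things; names that differ only in an ending like _2 or _b are one class to them, and where a whole thing is asked for, a point or a joint stands for the part that bears it (a point fixed in the world has none). Each returns a list of dicts, best first, with "score" (0 to 1); they miss things now and then, are a little off and sometimes report something else, mostly with a low value. They report only what shows in the picture. A call takes as long as a camera call. They do not tell look-alikes from the thing itself.
- ctrl.spot_in(camera, label): "bbox" ([centre column, centre row, width, height] in pixels, round what is visible of it).
- ctrl.place_of(camera, label): "centre" ([column, row] in pixels: a listed point, or the origin of a listed thing).
The state is a dict: "time_s": time; "qpos": joint angles; "joint_vel": joint speeds; "tau": joint torques, N m; "ee_pos": TCP position; "eef_rot": TCP orientation; "force": force on the tool from outside, world axes, zero at the start; "moment": the same for the moment, N m; "grip_width": finger opening in m.
Only numpy, scipy, OpenCV 4.12 (cv2) and the standard library are available. Lean on these libraries where they do the work, as an engineer would, in place of code of your own. Each camera call takes 0.05 s, during which the arm holds its last target. There are 200 camera calls.

## Task

Make up two kits from the tools on the bench: in the long three-bay tray, lay the large corner clamp in the square bay, the combination square in the long bay and stand the tape measure in the small bay; in the short two-bay tray, the small corner clamp in the square bay and the block plane in the long bay. Set each tool down without dropping it, the way up it is now and flat on the floor of its bay, not on a rim. Leave the mug, the jar and the toolbox where they stand.

Things in the scene. Friction and masses are not known exactly. Their poses are not given: they have to be found in the camera images.
- clamp_large: large corner clamp, cast aluminium, 80 x 80 mm. Fences 20 mm high, 10 mm thick along its +x and +y edges; low screw housing in the (-x, -y) corner; in the middle an upright jaw block 28 x 28 mm, sides along x and y, top at z = 46 mm: grasp it above the fences across x or across y. Loose, 0.32 kg. Origin: centre of the underside; z up.
- clamp_small: small corner clamp, cast aluminium, 54 x 54 mm. Fences 14 mm high, 7 mm thick along its +x and +y edges; low screw housing in the (-x, -y) corner; in the middle an upright jaw block 20 x 20 mm, sides along x and y, top at z = 40 mm: grasp it above the fences across x or across y. Loose, 0.13 kg. Origin: centre of the underside; z up.
- square: combination square lying flat, 66 (x) x 102 (y) mm: steel rule 3 mm thick along y at x -32 to -14, z 10 to 13, through a dark head along x (-34 to 32), 22 mm high, y -30 to -6, with a 45 degree point at +x. Grasp the head across y at x = 8, y = -18, clear of the rule. Loose, 0.25 kg. Origin: centre of the footprint, at the underside; z up.
- tape: grey plastic tape measure standing upright on its base: 32 mm thick (x), 66 mm long (y), 56 mm high. Grasp across its thickness (x). Loose, 0.22 kg. Origin: centre of the underside; z up.
- plane: small metal block plane on its sole, 42 (x) x 102 (y) mm: two upright cheeks 30 mm high, outer faces at x = -21 and 21 for y -36 to 28; a sloping steel cap between them, up to 40 mm high; a wooden knob 28 mm high at y = 40. Grasp across the cheeks (x). Loose, 0.4 kg. Origin: centre of the underside; z up.
- tray_long: long wooden tray, three bays, 260 (x) x 132 (y) mm, fixed. Rims 12 mm high, bay floors at z = 4. Bays, all centred at y = 0: square 102 x 102 at x = -75 (large clamp); long 88 (x) x 124 (y) at x = 24 (square); small 54 (x) x 88 (y) at x = 99 (tape). Tools fit with their x, y axes along the tray's (or half round), 11 mm to spare all round. Origin: centre of the underside, on the bench; z up.
- tray_short: short wooden tray, two bays, 152 (x) x 132 (y) mm, fixed. Rims 12 mm high, bay floors at z = 4. Bays, both centred at y = 0: square 76 x 76 at x = -34 (small clamp); long 64 (x) x 124 (y) at x = 40 (block plane). Tools fit with their x, y axes along the tray's (or half round), 11 mm to spare all round. Origin: centre of the underside, on the bench; z up.
- mug: bystander: white ceramic mug, 80 mm across, 92 mm high, beyond the work. Loose. Origin: centre of the underside; z up.
- jar: bystander: glass jar with a steel cap, 72 mm across, 85 mm high, beyond the work. Loose. Origin: centre of the underside; z up.
- toolbox: bystander: red toolbox with its lid clipped on, 370 (x) x 190 (y) mm, 155 mm high plus a black handle to 192 mm, at the robot's right. Loose, 3.5 kg. Origin: centre of the underside; z up.
Things that resemble listed ones, but are neither listed nor needed, are in the scene too. Leave any blue or orange look-alike of the clamp_large alone. What is shaped like the tape but purple is not meant.

How it is judged:
By the outcome, as a careful person would: the job done as asked, in the order asked, and still so for the second after the job is handed in, with the robot touching nothing.
It also fails if it takes over 112 s, if anything falls off the work surface, if the arm or the gripper's body presses on something with over 40 N, if the wrist force passes 120 N, or if a joint passes its speed limit or range.

## Working session

There is one attempt and no reset: what is moved stays moved. The work goes in short steps, Python scripts to look and compute and a shell command to move; the robot and the scene stay as the last step left them, time stands still between calls to the robot, and variables do not carry over. Pictures are saved under pics/ and viewed, about 12 in all and at most 16, crops included, and the job is handed in when it is done.

```bash
ls; mkdir -p pics
python3 - <<'E'
from station import ctrl
import cv2,numpy as np
o=ctrl.get_obs();print(o)
for c in("top","side"):
    p,d=ctrl.camera(c);cv2.imwrite(f"pics/{c}0.png",p[:,:,::-1]);np.savez(f"{c}0.npz",p=p,d=d)
    print(c,ctrl.camera_params(c))
    for l in "clamp_large clamp_small square tape plane tray_long tray_short mug jar toolbox".split():
        print(l,[(np.round(r['centre']).tolist(),round(r['score'],2)) for r in ctrl.place_of(c,l)])
print(ctrl.camera_params("wrist"))
E
```

```text
pics
{'time_s': 0.0, 'qpos': array([ 1.14638706e+00,  3.00470520e-01,  1.52160053e+00, -2.30750688e-05,
        1.32076361e+00, -6.66131756e-02]), 'joint_vel': array([ 2.77684323e-04, -1.46857053e-03, -6.92533432e-05,  1.16162580e-04,
        2.11065363e-04, -1.20885595e-05]), 'tau': array([-1.59071191e-03, -5.31804907e+01, -3.52754045e+01,  7.08976854e-02,
        2.42051360e-02, -5.25964424e-05]), 'ee_pos': array([0.19251189, 0.51489945, 0.20487844]), 'eef_rot': array([-3.14153228e+00,  1.24073971e-03,  1.21300599e+00]), 'force': array([-0.20538897, -0.17829956, -1.00676669]), 'moment': array([-0.00010788, -0.02742677, -0.02704078]), 'grip_width': 0.09400676554782895}
top {'vertical_fov': 44.88395847038902, 'cx': 320.41999861362933, 'cy': 200.48786607926993, 'camera_from_world': array([[-0.00286231, -0.99991115, -0.01301948, -0.14779484],
       [-0.99550239,  0.00408208, -0.09464849,  0.55112672],
       [ 0.09469323,  0.01269001, -0.99542562,  1.39713882],
       [ 0.        ,  0.        ,  0.        ,  1.        ]])}
clamp_large [([200.0, 292.0], 0.82), ([266.0, 193.0], 0.78), (
[... 884 characters left out ...]
, 0.63)]
square [([271.0, 186.0], 0.5)]
tape [([334.0, 163.0], 0.8)]
plane [([291.0, 213.0], 0.67)]
tray_long []
tray_short [([254.0, 148.0], 0.59)]
mug [([400.0, 207.0], 0.84)]
jar [([330.0, 143.0], 0.8)]
toolbox [([406.0, 361.0], 0.74), ([289.0, 212.0], 0.3)]
{'vertical_fov': 65.70646984690485, 'cx': 321.64011426291415, 'cy': 196.73970233650655, 'mount': array([[ 9.99998759e-01, -1.08749336e-03,  1.13985275e-03,
         8.16263924e-04],
       [ 7.82112124e-04,  9.70766796e-01,  2.40023366e-01,
        -6.92467536e-02],
       [-1.36755502e-03, -2.40022176e-01,  9.70766442e-01,
        -1.79289636e-01],
       [ 0.00000000e+00,  0.00000000e+00,  0.00000000e+00,
         1.00000000e+00]])}
```

Run:
```python
import cv2
p=cv2.imread("pics/top0.png");cv2.imwrite("pics/top0c.png",cv2.resize(p[90:330,130:470],None,fx=2.35,fy=2.35,interpolation=cv2.INTER_CUBIC))
```

```text
(no output)
```

View pics/top0c.png

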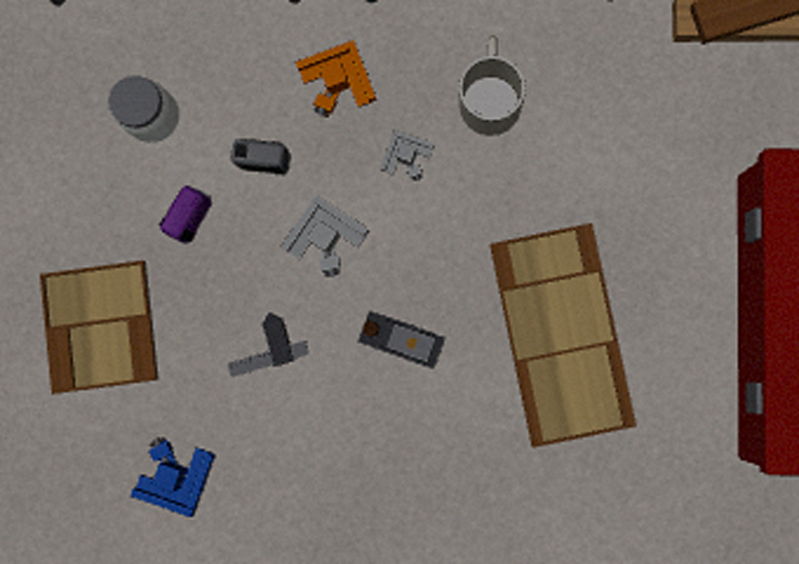

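View pics/side0.png

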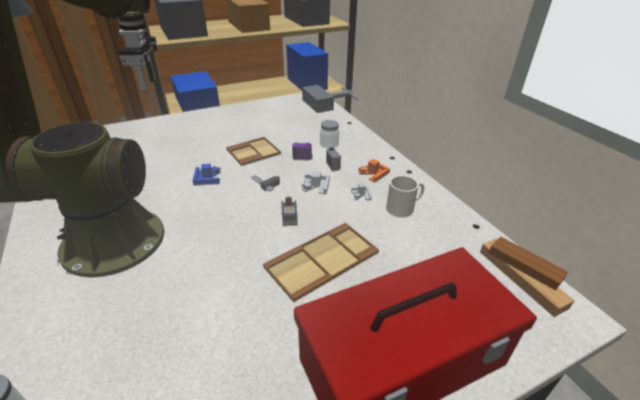

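The top view (crop pixels) shows these candidates:
- **Large clamp:** silver at (325,235). The orange one at (337,78) and the blue one at (175,480) are look-alikes to leave alone.
- **Tape:** grey at (260,155). The purple one at (187,213) is a decoy.
- **Other tools:** small clamp (407,155), square (270,345), plane (402,338).
- **Trays:** short at (100,325), long at (563,335). The toolbox is to the right.

Next I'll get metric poses from depth.

```bash
cat > h.py <<'E'
import numpy as np, cv2
from scipy.spatial.transform import Rotation as R
from station import ctrl
def cloud(cam, d, pose=None):
    P=ctrl.camera_params(cam); H,W=d.shape
    f=H/2/np.tan(np.radians(P['vertical_fov'])/2)
    u,v=np.meshgrid(np.arange(W),np.arange(H)); x=(u-P['cx'])/f; y=(v-P['cy'])/f
    if cam=="wrist":
        r=np.hypot(x,y)+1e-9; s=np.tan(np.minimum(r,1.4))/r; x=x*s; y=y*s
        T=np.eye(4); T[:3,:3]=R.from_euler('xyz',pose[1]).as_matrix(); T[:3,3]=pose[0]; T=T@P['mount']
    else: T=np.linalg.inv(P['camera_from_world'])
    pc=np.stack([x*d,y*d,d],-1)
    w=pc@T[:3,:3].T+T[:3,3]; w[d<=0]=np.nan
    return w
def snap(cam,name):
    o=ctrl.get_obs(); p,d=ctrl.camera(cam); pose=(o['ee_pos'],o['eef_rot'])
    if name: cv2.imwrite(f"pics/{name}.png",p[:,:,::-1])
    return p,cloud(cam,d,pose)
def ortho(p,w,x0,x1,y0,y1,res=.001):
    """top-down height & colour map; rows: -x (far up), cols: -y"""
    H=int((x1-x0)/res);W=int((y1-y0)/res)
    m=np.isfinite(w[...,2]); q=w[m]; c=p[m]; o=np.argsort(q[:,2]); q=q[o]; c=c[o]
    r=((x1-q[:,0])/res).astype(int); k=((y1-q[:,1])/res).astype(int)
    g=(r>=0)&(r<H)&(k>=0)&(k<W)
    z=np.full((H,W),np.nan); z[r[g],k[g]]=q[g,2]; im=np.zeros((H,W,3),np.uint8); im[r[g],k[g]]=c[g]
    return im,z
E
python3 - <<'E'
from h import *
a=np.load("top0.npz");w=cloud("top",a['d']);p=a['p']
z=w[...,2];b=(w[...,0]>.2)&(w[...,0]<.85)&(abs(w[...,1])<.6)
z0=np.nanmedian(z[b]);print("bench",z0)
m=(b&(z>z0+.005)).astype(np.uint8)
n,l,s,c=cv2.connectedComponentsWithStats(m)
for i in range(1,n):
    if s[i,4]<60: continue
    q=w[l==i]; r=cv2.minAreaRect(q[:,:2].astype(np.float32))
    print(np.round(c[i]),s[i,4],"xy",np.round(r[0],3),"sz",np.round(r[1],3),"ang",round(r[2],1),"zmax",round(np.nanmax(q[:,2]),3),"rgb",p[l==i].mean(0).astype(int),"y",q[:,1].min().round(3),q[:,1].max().round(3))
E
```

```text
bench 0.001318012701822413
[443. 102.] 466 xy [ 0.836 -0.52 ] sz [0.16  0.027] ang 90.0 zmax 0.064 rgb [78 54 31] y -0.6 -0.44
[ 86. 107.] 593 xy [0.833 0.548] sz [0.034 0.103] ang 0.0 zmax 0.071 rgb [46 48 52] y 0.497 0.6
[339. 129.] 619 xy [ 0.77  -0.196] sz [0.118 0.088] ang 31.9 zmax 0.1 rgb [94 91 87] y -0.248 -0.164
[273. 122.] 476 xy [ 0.783 -0.005] sz [0.082 0.085] ang 20.2 zmax 0.055 rgb [126  66   9] y -0.057 0.045
[191. 136.] 622 xy [0.74  0.229] sz [0.069 0.07 ] ang 63.5 zmax 0.092 rgb [80 80 82] y 0.196 0.274
[302. 155.] 212 xy [ 0.685 -0.097] sz [0.054 0.054] ang 69.1 zmax 0.047 rgb [101 102 103] y -0.131 -0.065
[241. 156.] 308 xy [0.688 0.09 ] sz [0.078 0.044] ang 83.5 zmax 0.065 rgb [55 55 57] y 0.052 0.128
[468. 224.] 6507 xy [ 0.481 -0.549] sz [0.102 0.37 ] ang 90.0 zmax 0.196 rgb [81 10  8] y -0.6 -0.498
[209. 181.] 335 xy [0.61  0.176] sz [0.049 0.07 ] ang 38.2 zmax 0.065 rgb [57 27 73] y 0.152 0.217
[267. 189.] 487 xy [0.582 0.008] sz [0.089 0.082] ang 55.1 zmax 0.053 rgb [105 106 107] y -0.05 0.059
[363. 200.] 522 xy [ 0.541 -0.275] sz [0.095 0.136] ang 9.6 zmax 0.02 rgb [89 62 35] y -0.349 -0.205
[172. 233.] 956 xy [0.47  0.295] sz [0.158 0.139] ang 7.5 zmax 0.022 rgb [85 58 33] y 0.218 0.37
[373. 252.] 764 xy [ 0.42 -0.3 ] sz [0.183 0.136] ang 10.1 zmax 0.023 rgb [93 67 40] y -0.382 -0.219
[245. 238.] 347 xy [0.431 0.074] sz [0.075 0.094] ang 56.3 zmax 0.03 rgb [61 61 64] y 0.026 0.127
[301. 234.] 399 xy [ 0.452 -0.091] sz [0.103 0.042] ang 70.5 zmax 0.043 rgb [64 61 61] y -0.145 -0.039
[203. 294.] 522 xy [0.285 0.192] sz [0.083 0.08 ] ang 70.8 zmax 0.053 rgb [ 20  48 103] y 0.144 0.242
[ 19. 344.] 1569 xy [0.222 0.483] sz [0.194 0.05 ] ang 86.9 zmax 0.536 rgb [24 24 21] y 0.387 0.578
```

```bash
python3 -m inch '[0,0,0,0,0,-0.179,1, 0,0,0,0,0,-0.179,1, -3.68,1.91,-0.11,0,0,0,1, -3.68,1.91,-0.11,0,0,0,1, -3.68,1.91,-0.11,0,0,0,1, -3.68,1.91,-0.11,0,0,0,1, -3.68,1.91,-0.11,0,0,0,1, -3.68,1.91,-0.11,0,0,0,1, -3.68,1.91,-0.11,0,0,0,1, -3.68,1.91,-0.11,0,0,0,1, -3.68,1.91,-0.11,0,0,0,1, -3.68,1.91,-0.11,0,0,0,1, -3.68,1.91,-0.11,0,0,0,1, -3.68,1.91,-0.11,0,0,0,1, -3.68,1.91,-0.11,0,0,0,1, -3.68,1.91,-0.11,0,0,0,1, 0,0,0,0,0,0,1, 0,0,0,0,0,0,1]'
python3 - <<'E'
from h import *
p,w=snap("wrist","w1"); np.savez("w1.npz",p=p,w=w)
o=ctrl.get_obs();print(o['ee_pos'],o['eef_rot'],o['time_s'])
im,z=ortho(p,w,.22,.88,-.5,.42,.00125)
for k in range(2):
    im2=cv2.medianBlur(im,3); im=np.where(im.sum(2,keepdims=True)==0,im2,im)
cv2.imwrite("pics/o1.png",im[:,:,::-1])
b=(w[...,0]>.25)&(w[...,0]<.7)&(abs(w[...,1])<.25);z=w[...,2]
z0=np.nanmedian(z[b]);print(z0,im.shape, np.nanstd(z[b&(abs(z-z0)<.003)]))
m=((z>z0+.005)&(w[...,0]>.2)&(w[...,0]<.87)&(abs(w[...,1])<.5)).astype(np.uint8)
n,l,s,c=cv2.connectedComponentsWithStats(m)
for i in range(1,n):
    if s[i,4]<200: continue
    q=w[l==i]; r=cv2.minAreaRect(q[:,:2].astype(np.float32))
    print(np.round(c[i]),s[i,4],"xy",np.round(r[0],4),"sz",np.round(r[1],3),"ang",round(r[2],1),"zmax",round(np.percentile(q[:,2],99),3))
E
```

```text
time_s: 3.35
ee_pos: [0.4598, 0.0004, 0.2207]
eef_rot: [-3.141, -0.0, 1.571]
force: [-0.1, 0.3, 0.1]
grip_width: 0.0938
[0.45981366 0.00067178 0.22084344] [-3.14151215e+00 -1.13260474e-04  1.57154389e+00] 3.4
0.005828141787956015 (528, 735, 3) 0.0014156844021283675
[467.  47.] 1934 xy [0.2863 0.1952] sz [0.08  0.081] ang 70.8 zmax 0.048
[316. 305.] 59435 xy [ 0.5657 -0.1178] sz [0.711 0.39 ] ang 72.4 zmax 0.36
[513. 173.] 2277 xy [0.4711 0.2945] sz [0.153 0.135] ang 7.3 zmax 0.014
[379. 162.] 1757 xy [0.4307 0.078 ] sz [0.071 0.096] ang 50.1 zmax 0.024
[242. 170.] 1711 xy [ 0.4506 -0.0947] sz [0.071 0.043] ang 70.6 zmax 0.039
[280. 182.] 227 xy [ 0.4654 -0.0506] sz [0.019 0.019] ang 2.5 zmax 0.029
[553. 381.] 4227 xy [0.4597 0.0566] sz [0.04  0.068] ang 0.3 zmax 0.362
[ 68. 377.] 3090 xy [ 0.4475 -0.0678] sz [0.023 0.052] ang 23.1 zmax 0.362
```

View pics/o1.png

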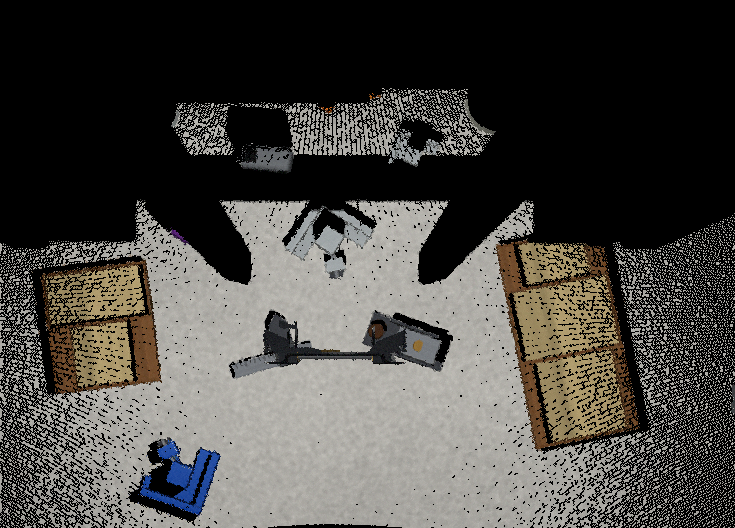

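The rectified wrist view agrees with the top view. The long tray's small bay is at the far end (545,265) and the short tray's long bay is at the far end (95,295), so both trays have +x pointing away. Now I'll refine the tray and tool poses.

```bash
cat > fit.py <<'E'
from h import *
def rep(n,q,extra=""):
    r=cv2.minAreaRect(q[:,:2].astype(np.float32)); print(n,len(q),"xy",np.round(r[0],4),"mean",np.round(q.mean(0),4),"sz",np.round(r[1],3),"ang",round(r[2],1),extra)
def inbox(w,x,y,r): return (np.hypot(w[...,0]-x,w[...,1]-y)<r)
if __name__=="__main__":
    a=np.load("top0.npz");b=np.load("w1.npz")
    for nm,p,w in(("top",a['p'],cloud("top",a['d'])),("wrist",b['p'],b['w'])):
        z=w[...,2]; P=p.astype(int)
        for x,y in((.45,0.18),(.5,-.2),(.35,0),(.63,-.05),(.35,-.2)):
            print(nm,"bench",x,y,np.nanmedian(z[inbox(w,x,y,.02)]).round(4))
        wood=(P[...,0]-P[...,2]>25)&(P[...,1]-P[...,2]>8)&(z<.03)
        for t,x,y,rr in(("long",.477,-.283,.16),("short",.471,.295,.11)):
            m=(wood&inbox(w,x,y,rr)).astype(np.uint8); m=cv2.morphologyEx(m,cv2.MORPH_OPEN,np.ones((3,3),np.uint8))>0
            rep(nm+" tray "+t,w[m])
        for t,x,y,rr,zl in(("CL block",.582,.008,.05,.035),("CL all",.582,.008,.065,.006),("CS block",.685,-.097,.045,.03),("CS all",.685,-.097,.045,.006),("SQ head",.43,.075,.065,.0175),("SQ all",.43,.075,.075,.007),("tape top",.69,.09,.06,.045),("plane",.452,-.091,.07,.02),("plane all",.452,-.091,.07,.008)):
            m=inbox(w,x,y,rr)&(z-(.0013 if nm=="top" else .0045)>zl)&(z<.07)
            if m.sum()>5: rep(nm+" "+t,w[m])
E
python3 fit.py
```

```text
top bench 0.45 0.18 -0.0
top bench 0.5 -0.2 0.0001
top bench 0.35 0 0.0004
top bench 0.63 -0.05 -0.0
top bench 0.35 -0.2 -0.0002
top tray long 4010 xy [ 0.4592 -0.293 ] mean [ 0.4579 -0.2926  0.0062] sz [0.264 0.135] ang 11.2 
top tray short 2274 xy [0.4708 0.2949] mean [0.4701 0.2938 0.0068] sz [0.155 0.139] ang 7.3 
top CL block 92 xy [0.5806 0.0062] mean [0.5801 0.0058 0.0461] sz [0.027 0.027] ang 56.0 
top CL all 469 xy [0.583  0.0045] mean [0.5855 0.0065 0.0228] sz [0.115 0.109] ang 43.5 
top CS block 50 xy [ 0.6846 -0.0974] mean [ 0.6843 -0.0975  0.0393] sz [0.02  0.019] ang 68.8 
top CS all 209 xy [ 0.6851 -0.0974] mean [ 0.6869 -0.0952  0.0199] sz [0.065 0.055] ang 66.8 
top SQ head 142 xy [0.4407 0.0687] mean [0.4517 0.0652 0.0227] sz [0.05  0.077] ang 66.5 
top SQ all 348 xy [0.4292 0.0787] mean [0.4408 0.0724 0.0174] sz [0.111 0.133] ang 7.2 
top tape top 239 xy [0.6822 0.0842] mean [0.6817 0.0838 0.0555] sz [0.065 0.032] ang 84.9 
top plane 267 xy [ 0.4541 -0.0866] mean [ 0.4499 -0.0977  0.0306] sz [0.092 0.042] ang 70.5 
top plane all 343 xy [ 0.4487 -0.0969] mean [ 0.45
[... 536 characters left out ...]
0.0266] sz [0.081 0.082] ang 56.0 
wrist CS block 155 xy [ 0.6852 -0.0955] mean [ 0.6835 -0.0956  0.0394] sz [0.021 0.021] ang 67.9 
wrist CS all 421 xy [ 0.689  -0.0978] mean [ 0.6879 -0.093   0.0258] sz [0.053 0.046] ang 69.7 
wrist SQ head 505 xy [0.4546 0.0669] mean [0.4531 0.0661 0.0227] sz [0.063 0.024] ang 15.6 
wrist SQ all 1733 xy [0.4311 0.0776] mean [0.4412 0.0741 0.0179] sz [0.071 0.095] ang 50.1 
wrist tape top 759 xy [0.683  0.0866] mean [0.6795 0.0849 0.0554] sz [0.066 0.034] ang 82.3 
wrist plane 1353 xy [ 0.4542 -0.0848] mean [ 0.4496 -0.0959  0.0307] sz [0.092 0.043] ang 70.2 
wrist plane all 1917 xy [ 0.4541 -0.0847] mean [ 0.4506 -0.0918  0.0275] sz [0.092 0.043] ang 70.6
```

```bash
cat > plan.py <<'E'
import sys; from h import *
o=ctrl.get_obs(); x,y,z,yaw=map(float,sys.argv[1:5])
dy=(np.radians(yaw)-o['eef_rot'][2]+np.pi)%(2*np.pi)-np.pi
k=np.radians(yaw); Rt=np.array([[np.cos(k),np.sin(k),0],[np.sin(k),-np.cos(k),0],[0,0,-1]])
s=Rt.T@(np.array([x,y,z])-o['ee_pos'])*100
nr=int(np.ceil(abs(dy)/.18)); n=int(np.ceil(np.linalg.norm(s)/4.5)) or 1
print("t",round(o['time_s'],2),"tilt",np.round(o['eef_rot'],3),"width",round(o['grip_width'],4),"q6",o['qpos'][5].round(2)); print("turn wz",nr,"x",round(-dy/max(nr,1),3)," then shift tot",s.round(2),n,"x",np.round(s/n,2))
E
python3 plan.py .5805 .0075 .12 -34
```

```text
t 3.4 tilt [-3.142 -0.     1.572] width 0.0939 q6 -1.65
turn wz 13 x 0.167  then shift tot [ 9.62 -7.31 10.08] 4 x [ 2.41 -1.83  2.52]
```

```bash
python3 -m inch '[0,0,0,0,0,0.167,0.6, 0,0,0,0,0,0.167,0.6, 0,0,0,0,0,0.167,0.6, 0,0,0,0,0,0.167,0.6, 0,0,0,0,0,0.167,0.6, 0,0,0,0,0,0.167,0.6, 0,0,0,0,0,0.167,0.6, 0,0,0,0,0,0.167,0.6, 0,0,0,0,0,0.167,0.6, 0,0,0,0,0,0.167,0.6, 0,0,0,0,0,0.167,0.6, 0,0,0,0,0,0.167,0.6, 0,0,0,0,0,0.167,0.6, 2.41,-1.83,2.52,0,0,0,0.6, 2.41,-1.83,2.52,0,0,0,0.6, 2.41,-1.83,2.52,0,0,0,0.6, 2.4,-1.83,2.52,0,0,0,0.6, 0,0,0,0,0,0,0.6, 0,0,0,0,0,0,0.6]'
python3 - <<'E'
from fit import *
p,w=snap("wrist","w2");z=w[...,2]
print(np.nanmedian(z[inbox(w,.6,.06,.08)&(z<.01)]))
rep("CL block",w[inbox(w,.58,.0075,.025)&(z>.038)&(z<.055)]); rep("CL all",w[inbox(w,.58,.0075,.06)&(z>.006)&(z<.055)])
E
python3 plan.py .5805 .0075 .025 -34
```

```text
time_s: 5.78
ee_pos: [0.5805, 0.0068, 0.1208]
eef_rot: [-3.141, -0.0, -0.599]
force: [-0.2, 0.4, -0.2]
grip_width: 0.0566
0.0001387268618320836
CL block 1064 xy [0.5811 0.009 ] mean [0.5818 0.0095 0.0456] sz [0.028 0.027] ang 56.1 
CL all 4649 xy [0.5813 0.0085] mean [0.5883 0.0115 0.023 ] sz [0.08 0.08] ang 57.3 
t 5.83 tilt [-3.141e+00 -1.000e-03 -5.990e-01] width 0.056 q6 0.55
turn wz 1 x -0.006  then shift tot [-0.06 -0.07  9.63] 3 x [-0.02 -0.02  3.21]
```

View pics/w2.png

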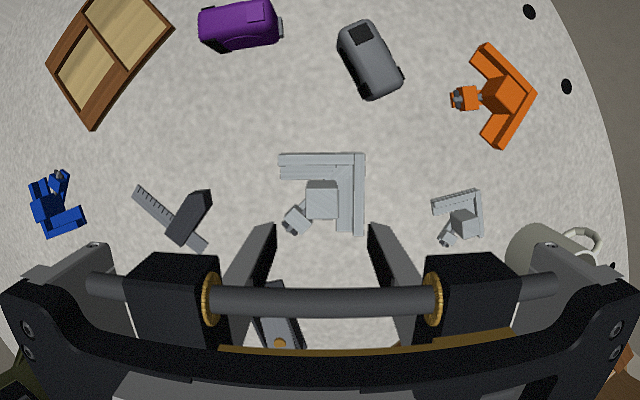

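The silver clamp at (322,195) is square between the jaws, and the measurement agrees within 1 mm. Descend and grip.

```bash
python3 -m inch '[0,-0.05,3.2,0,0,0,0.6, 0,-0.05,3.2,0,0,0,0.6, 0,-0.05,3.2,0,0,0,0.6, 0,0,0,0,0,0,0.6, 0,0,0,0,0,0,0, 0,0,0,0,0,0,0, 0,0,0,0,0,0,0, 0,0,0,0,0,0,0, 0,0,0,0,0,0,0, 0,0,0,0,0,0,0]' 30
python3 plan.py .3856 -.3081 .13 11.2
```

```text
time_s: 7.08
ee_pos: [0.582, 0.0074, 0.0249]
eef_rot: [-3.141, -0.001, -0.6]
force: [-1.7, 0.9, 7.2]
grip_width: 0.0275
t 7.08 tilt [-3.141e+00 -1.000e-03 -6.000e-01] width 0.0275 q6 0.55
turn wz 5 x -0.159  then shift tot [-25.4   27.13 -10.51] 9 x [-2.82  3.01 -1.17]
```

```bash
python3 -m inch '[0,0,-3.5,0,0,0,0, 0,0,-3.5,0,0,0,0, 0,0,-3.5,0,0,0,0, 0,0,0,0,0,-0.159,0, 0,0,0,0,0,-0.159,0, 0,0,0,0,0,-0.159,0, 0,0,0,0,0,-0.159,0, 0,0,0,0,0,-0.159,0, -2.82,3.01,0,0,0,0,0, -2.82,3.01,0,0,0,0,0, -2.82,3.01,0,0,0,0,0, -2.82,3.01,0,0,0,0,0, -2.82,3.01,0,0,0,0,0, -2.82,3.01,0,0,0,0,0, -2.82,3.01,0,0,0,0,0, -2.82,3.01,0,0,0,0,0, -2.82,3.01,0,0,0,0,0, 0,0,0,0,0,0,0]'
python3 plan.py .3856 -.3081 .031 11.2
python3 - <<'E'
from fit import *
p,w=snap("wrist","w3")
E
```

```text
time_s: 9.32
ee_pos: [0.3839, -0.3092, 0.1288]
eef_rot: [-3.141, 0.001, 0.192]
force: [1.3, 0.7, -5.0]
grip_width: 0.0277
t 9.32 tilt [-3.141e+00  1.000e-03  1.920e-01] width 0.0277 q6 -0.94
turn wz 1 x -0.004  then shift tot [ 0.19 -0.07  9.78] 3 x [ 0.06 -0.02  3.26]
```

View pics/w3.png

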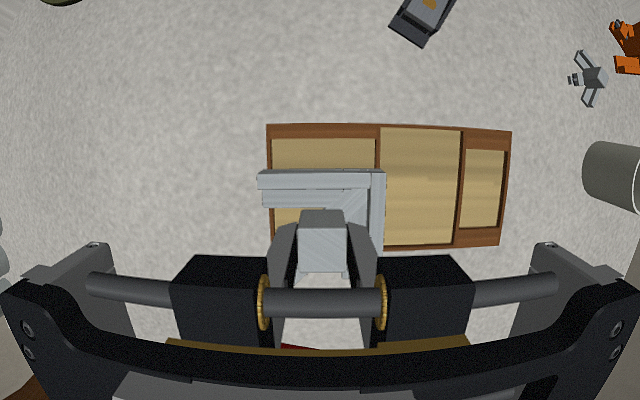

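The clamp is held level and parallel to the tray, whose square bay (320,160) lies just below and ahead as expected. Lower it.

```bash
python3 -m inch '[0.06,-0.02,3.2,0,0,0,0, 0.06,-0.02,3.2,0,0,0,0, 0.06,-0.02,2.8,0,0,0,0, 0,0,0.4,0,0,0,0, 0,0,0.2,0,0,0,0, 0,0,0.15,0,0,0,0, 0,0,0,0,0,0,0]'
```

```text
time_s: 10.25
ee_pos: [0.3872, -0.3069, 0.0302]
eef_rot: [3.141, -0.001, 0.195]
force: [0.0, -0.3, -3.0]
grip_width: 0.0278
```

```bash
python3 -m inch '[-0.1,0.1,0.1,0,0,0,0, 0,0,0.05,0,0,0,0, 0,0,0,0,0,0,0]'
```

```text
time_s: 10.62
ee_pos: [0.3863, -0.3081, 0.0289]
eef_rot: [3.141, -0.0, 0.195]
force: [-3.5, 3.7, 7.2]
grip_width: 0.0277
```

Contact with the floor at TCP z 0.0289, as predicted. Release and lift.

```bash
python3 -m inch '[0,0,0,0,0,0,0.5, 0,0,0,0,0,0,0.5, 0,0,0,0,0,0,0.5, 0,0,-1.5,0,0,0,0.5, 0,0,-3.5,0,0,0,0.5, 0,0,-3.5,0,0,0,0.5, 0,0,-3.5,0,0,0,0.5, 0,0,0,0,0,0,0.5]'
python3 plan.py .4633 .0693 .12 -74.5
python3 - <<'E'
from fit import *
p,w=snap("wrist","w4");z=w[...,2]
rep("CL block",w[inbox(w,.386,-.308,.03)&(z>.042)&(z<.06)]);rep("CL low",w[inbox(w,.386,-.308,.06)&(z>.018)&(z<.06)])
E
```

```text
time_s: 11.62
ee_pos: [0.387, -0.3087, 0.1513]
eef_rot: [3.137, -0.003, 0.195]
force: [-0.3, -0.3, -0.4]
grip_width: 0.0472
t 11.62 tilt [ 3.137e+00 -3.000e-03  1.950e-01] width 0.0472 q6 -0.94
turn wz 9 x 0.166  then shift tot [-34.39 -17.45   3.13] 9 x [-3.82 -1.94  0.35]
CL block 899 xy [ 0.3867 -0.3076] mean [ 0.3867 -0.3071  0.0497] sz [0.027 0.028] ang 11.2 
CL low 3083 xy [ 0.3872 -0.3077] mean [ 0.3894 -0.3014  0.0317] sz [0.08 0.08] ang 11.3
```

The clamp is seated: block top 49.7 mm (50 expected), angle 11.2°, about 1 mm off. Next, the square.

```bash
python3 -m inch '[0,0,0,0,0,0.166,0.6, 0,0,0,0,0,0.166,0.6, 0,0,0,0,0,0.166,0.6, 0,0,0,0,0,0.166,0.6, 0,0,0,0,0,0.166,0.6, 0,0,0,0,0,0.166,0.6, 0,0,0,0,0,0.166,0.6, 0,0,0,0,0,0.166,0.6, 0,0,0,0,0,0.166,0.6, -3.82,-1.94,0.35,0,0,0,0.6, -3.82,-1.94,0.35,0,0,0,0.6, -3.82,-1.94,0.35,0,0,0,0.6, -3.82,-1.94,0.35,0,0,0,0.6, -3.82,-1.94,0.35,0,0,0,0.6, -3.82,-1.94,0.35,0,0,0,0.6, -3.82,-1.94,0.35,0,0,0,0.6, -3.82,-1.94,0.35,0,0,0,0.6, -3.82,-1.94,0.35,0,0,0,0.6, 0,0,0,0,0,0,0.6]'
python3 - <<'E'
from fit import *
p,w=snap("wrist","w5");z=w[...,2]
q=w[inbox(w,.4546,.067,.05)&(z>.018)&(z<.03)];rep("head",q)
r=cv2.minAreaRect(q[:,:2].astype(np.float32))
rep("all",w[inbox(w,.4546,.067,.09)&(z>.007)&(z<.03)])
E
python3 plan.py .4633 .0693 .004 -74.5
```

```text
time_s: 14.05
ee_pos: [0.4614, 0.0721, 0.1154]
eef_rot: [3.139, 0.001, -1.296]
force: [-0.7, 0.1, -0.6]
grip_width: 0.0564
head 1595 xy [0.4558 0.0681] mean [0.4545 0.0671 0.0219] sz [0.066 0.024] ang 16.5 
all 2856 xy [0.4328 0.076 ] mean [0.445  0.0717 0.0179] sz [0.071 0.09 ] ang 50.8 
t 14.1 tilt [ 3.14   0.    -1.297] width 0.0564 q6 1.37
turn wz 1 x 0.003  then shift tot [ 0.2  -0.14 11.16] 3 x [ 0.07 -0.05  3.72]
```

View pics/w5.png

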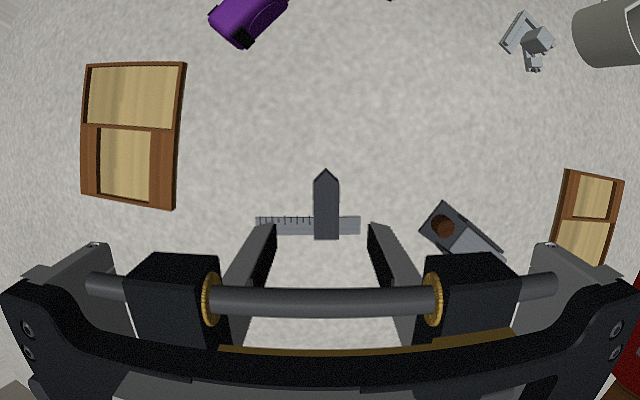

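The square's head at (326,205) is centred between the jaws and pointing forward, and the measurement is within 1 mm. Descend and grip.

```bash
python3 -m inch '[0.05,-0.09,3.7,0,0,0,0.6, 0.05,-0.09,3.7,0,0,0,0.6, 0.05,-0.09,3,0,0,0,0.6, 0,0,0.6,0,0,0,0.6, 0,0,0.15,0,0,0,0.6, 0,0,0,0,0,0,0, 0,0,0,0,0,0,0, 0,0,0,0,0,0,0, 0,0,0,0,0,0,0, 0,0,0,0,0,0,0, 0,0,0,0,0,0,0, 0,0,0,0,0,0,0]' 30
python3 plan.py .4941 -.3049 .13 -78.8
```

```text
time_s: 15.6
ee_pos: [0.4652, 0.0695, 0.0053]
eef_rot: [-3.141, -0.0, -1.299]
force: [-1.1, -0.8, 5.8]
grip_width: 0.0236
t 15.6 tilt [-3.141 -0.    -1.299] width 0.0236 q6 1.37
turn wz 1 x 0.076  then shift tot [ 37.29   4.43 -12.47] 9 x [ 4.14  0.49 -1.39]
```

```bash
python3 -m inch '[0,0,-3.8,0,0,0,0, 0,0,-3.8,0,0,0,0, 0,0,-3.8,0,0,0,0, 0,0,0,0,0,0.076,0, 4.14,0.49,0,0,0,0,0, 4.14,0.49,0,0,0,0,0, 4.14,0.49,0,0,0,0,0, 4.14,0.49,0,0,0,0,0, 4.14,0.49,0,0,0,0,0, 4.14,0.49,0,0,0,0,0, 4.14,0.49,0,0,0,0,0, 4.14,0.49,0,0,0,0,0, 4.17,0.49,0,0,0,0,0, 0,0,0,0,0,0,0]'
python3 plan.py .4941 -.3049 .0093 -78.8
python3 - <<'E'
from fit import *
p,w=snap("wrist","w6");z=w[...,2]
q=w[inbox(w,.485,-.29,.06)&(z>.127)&(z<.15)]
if len(q)>9: rep("head held",q)
E
```

```text
time_s: 17.35
ee_pos: [0.4938, -0.3069, 0.1182]
eef_rot: [3.141, 0.001, -1.378]
force: [-0.3, 0.0, -2.0]
grip_width: 0.0239
t 17.35 tilt [ 3.141e+00  1.000e-03 -1.378e+00] width 0.0239 q6 0.76
turn wz 1 x -0.002  then shift tot [-0.19 -0.07 10.89] 3 x [-0.06 -0.02  3.63]
head held 3839 xy [ 0.4921 -0.3106] mean [ 0.4933 -0.3061  0.1357] sz [0.052 0.046] ang 30.4
```

View pics/w6.png

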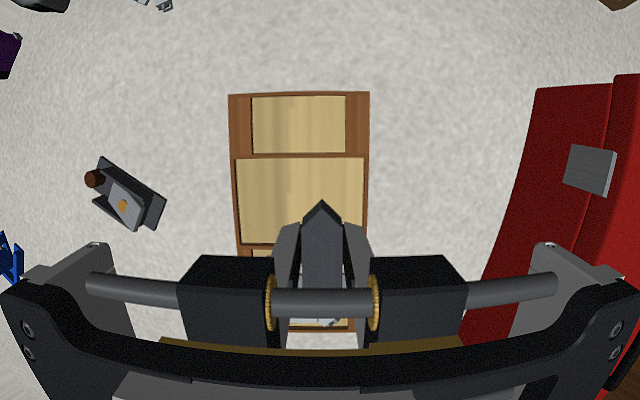

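The square is held level, in line with the tray and over the long bay (300,200), with the toolbox well to the right. Lower it.

```bash
python3 -m inch '[-0.06,-0.02,3.5,0,0,0,0, -0.06,-0.02,3.5,0,0,0,0, -0.06,-0.02,2.8,0,0,0,0, 0,0,0.6,0,0,0,0, 0,0,0.2,0,0,0,0, 0,0,0.1,0,0,0,0, 0,0,0,0,0,0,0]'
```

```text
time_s: 18.27
ee_pos: [0.4949, -0.3032, 0.0128]
eef_rot: [-3.141, -0.001, -1.375]
force: [0.2, -0.0, -3.1]
grip_width: 0.0239
```

```bash
python3 -m inch '[0.1,0,0.2,0,0,0,0, 0,0,0.1,0,0,0,0, 0,0,0,0,0,0,0]'
```

```text
time_s: 18.65
ee_pos: [0.4948, -0.3042, 0.0094]
eef_rot: [-3.141, -0.0, -1.375]
force: [-1.4, 0.1, 2.2]
grip_width: 0.0238
```

Contact at the predicted height. Release, lift and check.

```bash
python3 -m inch '[0,0,0,0,0,0,0.48, 0,0,0,0,0,0,0.48, 0,0,0,0,0,0,0.48, 0,0,-1.5,0,0,0,0.48, 0,0,-3.5,0,0,0,0.48, 0,0,-3.5,0,0,0,0.48, 0,0,-3.5,0,0,0,0.48, 0,0,-2.5,0,0,0,0.6, 0,0,0,0,0,0,0.6]'
python3 plan.py .6828 .0856 .15 -7
python3 - <<'E'
from fit import *
p,w=snap("wrist","w7");z=w[...,2]
q=w[inbox(w,.486,-.305,.04)&(z>.022)&(z<.035)];rep("head",q)
rep("rule",w[inbox(w,.46,-.29,.06)&(z>.0148)&(z<.0185)&(p.max(2).astype(int)-p.min(2)<15)])
E
```

```text
time_s: 19.77
ee_pos: [0.4955, -0.3045, 0.1567]
eef_rot: [-3.139, -0.003, -1.375]
force: [0.6, 0.5, 0.1]
grip_width: 0.0563
t 19.77 tilt [-3.139e+00 -3.000e-03 -1.375e+00] width 0.0563 q6 0.76
turn wz 7 x -0.179  then shift tot [ 13.84 -41.     0.67] 10 x [ 1.38 -4.1   0.07]
head 1279 xy [ 0.4852 -0.3049] mean [ 0.4838 -0.3054  0.0259] sz [0.066 0.023] ang 11.7 
rule 1022 xy [ 0.4537 -0.2945] mean [ 0.4582 -0.2894  0.017 ] sz [0.088 0.1  ] ang 42.9
```

The square is seated: head top 26 mm, angle 11.7°, within 2 mm. Next, the tape.

```bash
python3 -m inch '[0,0,0,0,0,-0.179,0.6, 0,0,0,0,0,-0.179,0.6, 0,0,0,0,0,-0.179,0.6, 0,0,0,0,0,-0.179,0.6, 0,0,0,0,0,-0.179,0.6, 0,0,0,0,0,-0.179,0.6, 0,0,0,0,0,-0.179,0.6, 1.38,-4.1,0.07,0,0,0,0.6, 1.38,-4.1,0.07,0,0,0,0.6, 1.38,-4.1,0.07,0,0,0,0.6, 1.38,-4.1,0.07,0,0,0,0.6, 1.38,-4.1,0.07,0,0,0,0.6, 1.38,-4.1,0.07,0,0,0,0.6, 1.38,-4.1,0.07,0,0,0,0.6, 1.38,-4.1,0.07,0,0,0,0.6, 1.38,-4.1,0.07,0,0,0,0.6, 1.38,-4.1,0.07,0,0,0,0.6, 0,0,0,0,0,0,0.6]'
python3 - <<'E'
from fit import *
p,w=snap("wrist","w8");z=w[...,2]
rep("tape",w[inbox(w,.6828,.0856,.05)&(z>.045)&(z<.065)]);rep("tape top",w[inbox(w,.6828,.0856,.05)&(z>.053)&(z<.065)])
E
python3 plan.py .6828 .0856 .025 -7
```

```text
time_s: 22.08
ee_pos: [0.6814, 0.0887, 0.1448]
eef_rot: [3.141, 0.003, -0.119]
force: [-0.4, 0.3, -0.1]
grip_width: 0.0566
tape 2441 xy [0.6837 0.0882] mean [0.6837 0.0898 0.055 ] sz [0.065 0.034] ang 82.5 
tape top 2028 xy [0.683  0.0873] mean [0.6835 0.0884 0.0559] sz [0.062 0.032] ang 83.3 
t 22.12 tilt [ 3.141e+00  2.000e-03 -1.200e-01] width 0.0563 q6 0.19
turn wz 1 x 0.002  then shift tot [ 0.18  0.13 12.01] 3 x [0.06 0.04 4.  ]
```

View pics/w8.png

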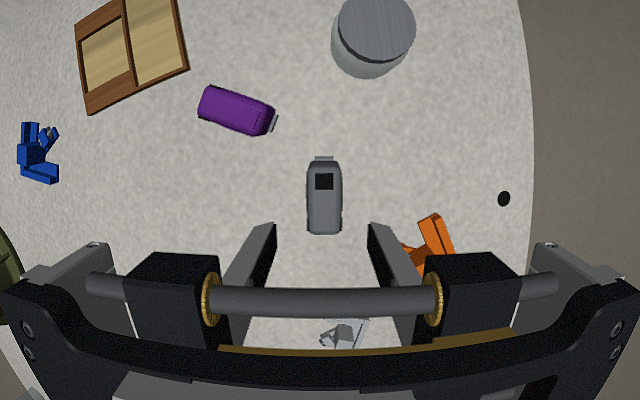

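The grey tape at (324,195) is centred between the jaws and the purple one at (237,110) is clear. Descend and grip.

```bash
python3 -m inch '[0.07,-0.03,4,0,0,0,0.6, 0.07,-0.03,4,0,0,0,0.6, 0.07,-0.03,4,0,0,0,0.6, 0,0,0,0,0,0,0.6, 0,0,0,0,0,0,0, 0,0,0,0,0,0,0, 0,0,0,0,0,0,0, 0,0,0,0,0,0,0, 0,0,0,0,0,0,0, 0,0,0,0,0,0,0]' 30
python3 plan.py .5563 -.2743 .15 11.2
```

```text
time_s: 23.38
ee_pos: [0.6843, 0.0868, 0.0286]
eef_rot: [-3.141, -0.002, -0.122]
force: [-2.8, -2.1, 7.2]
grip_width: 0.0316
t 23.38 tilt [-3.141e+00 -2.000e-03 -1.220e-01] width 0.0316 q6 0.2
turn wz 2 x -0.159  then shift tot [-19.57  32.93 -12.14] 9 x [-2.17  3.66 -1.35]
```

```bash
python3 -m inch '[0,0,-4,0,0,0,0, 0,0,-4,0,0,0,0, 0,0,-4,0,0,0,0, 0,0,0,0,0,-0.159,0, 0,0,0,0,0,-0.159,0, -2.17,3.66,0,0,0,0,0, -2.17,3.66,0,0,0,0,0, -2.17,3.66,0,0,0,0,0, -2.17,3.66,0,0,0,0,0, -2.17,3.66,0,0,0,0,0, -2.17,3.66,0,0,0,0,0, -2.17,3.66,0,0,0,0,0, -2.17,3.66,0,0,0,0,0, -2.17,3.66,0,0,0,0,0, 0,0,0,0,0,0,0]'
python3 - <<'E'
from fit import *
p,w=snap("wrist","w9");z=w[...,2]
q=w[inbox(w,.556,-.275,.05)&(z>.155)&(z<.19)]
print(np.percentile(q[:,2],[5,50,95]) if len(q)>5 else 0)
E
python3 plan.py .5563 -.2743 .0326 11.2
```

```text
time_s: 25.25
ee_pos: [0.5553, -0.2766, 0.1471]
eef_rot: [3.141, 0.0, 0.193]
force: [-0.2, -0.4, -2.0]
grip_width: 0.0316
[0.16353747 0.17403064 0.18336873]
t 25.3 tilt [-3.141  0.     0.194] width 0.0315 q6 -0.71
turn wz 1 x -0.001  then shift tot [ 0.05 -0.07 11.45] 3 x [ 0.02 -0.02  3.82]
```

View pics/w9.png

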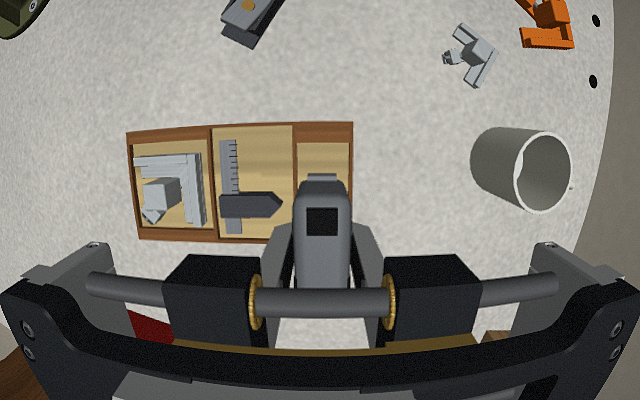

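The clamp (168,190) and square (245,190) sit neatly in their bays, and the tape is held upright over the small bay (325,160). Lower it.

```bash
python3 -m inch '[0.02,-0.03,4,0,0,0,0, 0.02,-0.03,4,0,0,0,0, 0.02,-0.03,2.6,0,0,0,0, 0,0,0.4,0,0,0,0, 0,0,0.2,0,0,0,0, 0,0,0,0,0,0,0]'
```

```text
time_s: 26.05
ee_pos: [0.5575, -0.2734, 0.0363]
eef_rot: [3.141, -0.001, 0.196]
force: [0.6, 0.6, -1.1]
grip_width: 0.0315
```

```bash
python3 -m inch '[-0.1,0.1,0.2,0,0,0,0, 0,0,0.1,0,0,0,0, 0,0,0,0,0,0,0]'
```

```text
time_s: 26.42
ee_pos: [0.5561, -0.2748, 0.0326]
eef_rot: [3.141, -0.0, 0.196]
force: [-0.7, -0.2, 3.6]
grip_width: 0.0318
```

```bash
python3 -m inch '[0,0,0,0,0,0,0.5, 0,0,0,0,0,0,0.5, 0,0,0,0,0,0,0.5, 0,0,-1.5,0,0,0,0.5, 0,0,-3.5,0,0,0,0.5, 0,0,-4,0,0,0,0.5, 0,0,-3,0,0,0,0.5, 0,0,0,0,0,0,0.5]'
python3 - <<'E'
from fit import *
p,w=snap("wrist","w10");z=w[...,2]
rep("tape top",w[inbox(w,.5563,-.2743,.05)&(z>.053)&(z<.075)])
E
python3 plan.py .685 -.0968 .13 -21.5
```

```text
time_s: 27.42
ee_pos: [0.557, -0.275, 0.1555]
eef_rot: [3.138, -0.004, 0.196]
force: [-0.4, 0.0, -1.1]
grip_width: 0.0468
tape top 2254 xy [ 0.5567 -0.2738] mean [ 0.5564 -0.2724  0.0594] sz [0.033 0.064] ang 10.6 
t 27.48 tilt [ 3.14e+00 -2.00e-03  1.96e-01] width 0.047 q6 -0.71
turn wz 4 x 0.143  then shift tot [  5.45 -21.27   2.34] 5 x [ 1.09 -4.25  0.47]
```

The tape is seated (top 59.4 mm, 60 expected; angle 10.6°). Next, the small clamp.

```bash
python3 -m inch '[0,0,0,0,0,0.143,0.5, 0,0,0,0,0,0.143,0.5, 0,0,0,0,0,0.143,0.5, 0,0,0,0,0,0.143,0.5, 1.09,-4.25,0.4,0,0,0,0.5, 1.09,-4.25,0.4,0,0,0,0.5, 1.09,-4.25,0.4,0,0,0,0.5, 1.09,-4.25,0.4,0,0,0,0.5, 1.09,-4.27,0.4,0,0,0,0.5, 0,0,0,0,0,0,0.5, 0,0,0,0,0,0,0.5]'
python3 - <<'E'
from fit import *
p,w=snap("wrist","w11");z=w[...,2]
rep("CS block",w[inbox(w,.685,-.0965,.02)&(z>.034)&(z<.05)]);rep("CS all",w[inbox(w,.685,-.0965,.042)&(z>.006)&(z<.05)])
E
python3 plan.py .685 -.0968 .019 -21.5
```

```text
time_s: 28.85
ee_pos: [0.6843, -0.097, 0.1311]
eef_rot: [3.141, 0.002, -0.376]
force: [0.4, -0.7, 0.5]
grip_width: 0.0466
CS block 474 xy [ 0.6857 -0.095 ] mean [ 0.686  -0.0947  0.0396] sz [0.02  0.019] ang 68.4 
CS all 1984 xy [ 0.6862 -0.0955] mean [ 0.6898 -0.0923  0.0189] sz [0.054 0.053] ang 70.1 
t 28.9 tilt [ 3.141e+00  1.000e-03 -3.770e-01] width 0.0466 q6 0.18
turn wz 1 x -0.002  then shift tot [ 0.04 -0.1  11.25] 3 x [ 0.01 -0.03  3.75]
```

View pics/w11.png

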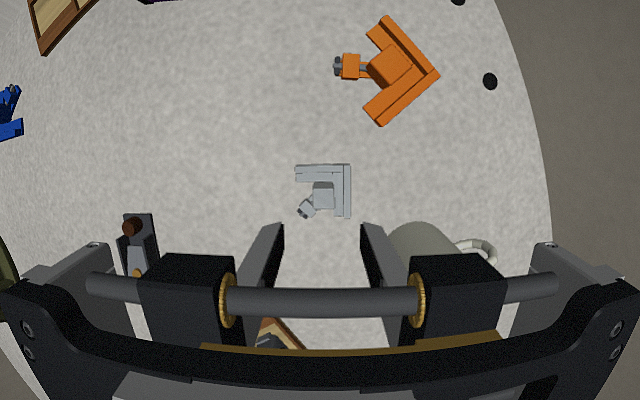

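The small silver clamp at (323,190) is centred and the mug at (420,245) is lower than the gripper body. Descend and grip.

```bash
python3 -m inch '[0.03,-0.08,3.8,0,0,0,0.5, 0.03,-0.08,3.8,0,0,0,0.5, 0.03,-0.08,3.7,0,0,0,0.5, 0,0,0,0,0,0,0.5, 0,0,0,0,0,0,0.5, 0,0,0,0,0,0,0, 0,0,0,0,0,0,0, 0,0,0,0,0,0,0, 0,0,0,0,0,0,0, 0,0,0,0,0,0,0, 0,0,0,0,0,0,0]' 25
python3 plan.py .4373 .2909 .13 7.3
```

```text
time_s: 30.28
ee_pos: [0.6866, -0.0948, 0.0193]
eef_rot: [-3.142, -0.0, -0.376]
force: [-2.5, 0.3, 4.8]
grip_width: 0.0201
t 30.27 tilt [-3.142 -0.    -0.376] width 0.0201 q6 0.19
turn wz 3 x -0.168  then shift tot [-19.83 -41.42 -11.07] 11 x [-1.8  -3.77 -1.01]
```

```bash
python3 -m inch '[0,0,-3.7,0,0,0,0, 0,0,-3.7,0,0,0,0, 0,0,-3.7,0,0,0,0, 0,0,0,0,0,-0.168,0, 0,0,0,0,0,-0.168,0, 0,0,0,0,0,-0.168,0, -1.8,-3.77,0,0,0,0,0, -1.8,-3.77,0,0,0,0,0, -1.8,-3.77,0,0,0,0,0, -1.8,-3.77,0,0,0,0,0, -1.8,-3.77,0,0,0,0,0, -1.8,-3.77,0,0,0,0,0, -1.8,-3.77,0,0,0,0,0, -1.8,-3.77,0,0,0,0,0, -1.8,-3.77,0,0,0,0,0, -1.8,-3.77,0,0,0,0,0, -1.8,-3.77,0,0,0,0,0, 0,0,0,0,0,0,0, 0,0,0,0,0,0,0]'
python3 - <<'E'
from fit import *
p,w=snap("wrist","w12");z=w[...,2];P=p.astype(int)
wood=(P[...,0]-P[...,2]>25)&(P[...,1]-P[...,2]>8)&(z<.03)&inbox(w,.471,.295,.11)
rep("tray",w[cv2.morphologyEx(wood.astype(np.uint8),cv2.MORPH_OPEN,np.ones((3,3)))>0])
E
python3 plan.py .4373 .2909 .0233 7.3
```

```text
time_s: 32.65
ee_pos: [0.4374, 0.291, 0.1299]
eef_rot: [3.141, 0.0, 0.128]
force: [-0.7, -0.6, -0.7]
grip_width: 0.0197
tray 13447 xy [0.4725 0.2946] mean [0.4796 0.3109 0.0064] sz [0.159 0.132] ang 7.3 
t 32.7 tilt [3.141 0.    0.127] width 0.0199 q6 0.39
turn wz 1 x 0.0  then shift tot [-0.03 -0.03 10.66] 3 x [-0.01 -0.01  3.55]
```

View pics/w12.png

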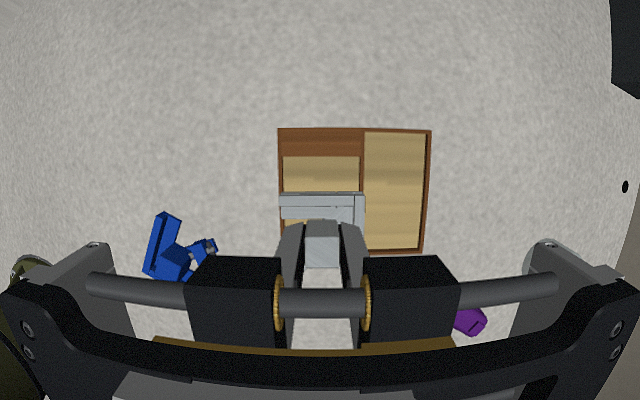

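The small clamp is aligned over the square bay of the short tray (320,175). The tray fit agrees within 2 mm. Lower it.

```bash
python3 -m inch '[0,0,3.7,0,0,0,0, 0,0,3.7,0,0,0,0, 0,0,2.6,0,0,0,0, 0,0,0.3,0,0,0,0, 0,0,0.2,0,0,0,0, 0,0,0.1,0,0,0,0, 0,0,0.1,0,0,0,0, 0,0,0,0,0,0,0]'
```

```text
time_s: 33.7
ee_pos: [0.4373, 0.2913, 0.0234]
eef_rot: [-3.141, -0.0, 0.128]
force: [0.4, 0.1, -1.2]
grip_width: 0.0197
```

```bash
python3 -m inch '[0,0,0.05,0,0,0,0, 0,0,0.05,0,0,0,0, 0,0,0,0,0,0,0]'
```

```text
time_s: 34.08
ee_pos: [0.4374, 0.2914, 0.0232]
eef_rot: [-3.141, -0.001, 0.128]
force: [-6.0, -4.0, 13.7]
grip_width: 0.0197
```

Contact. Release, lift and check; then the plane.

```bash
python3 -m inch '[0,0,0,0,0,0,0.4, 0,0,0,0,0,0,0.4, 0,0,0,0,0,0,0.4, 0,0,-1.5,0,0,0,0.4, 0,0,-3.5,0,0,0,0.4, 0,0,-4,0,0,0,0.4, 0,0,-3,0,0,0,0.64, 0,0,0,0,0,0,0.64]'
python3 - <<'E'
from fit import *
p,w=snap("wrist","w13");z=w[...,2]
rep("CS block",w[inbox(w,.4373,.291,.02)&(z>.037)&(z<.055)]);rep("CS all",w[inbox(w,.4373,.291,.045)&(z>.015)&(z<.055)])
E
python3 plan.py .4498 -.0973 .13 -19.5
```

```text
time_s: 35.08
ee_pos: [0.4381, 0.2918, 0.145]
eef_rot: [-3.14, -0.005, 0.128]
force: [-0.3, 0.4, -0.5]
grip_width: 0.0543
CS block 469 xy [0.4385 0.2897] mean [0.4382 0.2904 0.0436] sz [0.02 0.02] ang 6.8 
CS all 1465 xy [0.4387 0.2903] mean [0.4407 0.2938 0.0271] sz [0.054 0.054] ang 7.6 
t 35.12 tilt [-3.141e+00 -2.000e-03  1.280e-01] width 0.0579 q6 0.39
turn wz 3 x 0.156  then shift tot [14.13 36.23  1.32] 9 x [1.57 4.03 0.15]
```

```bash
python3 -m inch '[0,0,0,0,0,0.156,0.64, 0,0,0,0,0,0.156,0.64, 0,0,0,0,0,0.156,0.64, 1.57,4.03,0.15,0,0,0,0.64, 1.57,4.03,0.15,0,0,0,0.64, 1.57,4.03,0.15,0,0,0,0.64, 1.57,4.03,0.15,0,0,0,0.64, 1.57,4.03,0.15,0,0,0,0.64, 1.57,4.03,0.15,0,0,0,0.64, 1.57,4.03,0.15,0,0,0,0.64, 1.57,4.03,0.15,0,0,0,0.64, 1.57,4.03,0.15,0,0,0,0.64, 0,0,0,0,0,0,0.64, 0,0,0,0,0,0,0.64]'
python3 - <<'E'
from fit import *
p,w=snap("wrist","w14");z=w[...,2]
rep("plane",w[inbox(w,.452,-.0905,.065)&(z>.02)&(z<.05)]);rep("plane all",w[inbox(w,.452,-.0905,.065)&(z>.005)&(z<.05)])
E
python3 plan.py .4498 -.0973 .012 -19.5
```

```text
time_s: 36.88
ee_pos: [0.4491, -0.0973, 0.128]
eef_rot: [-3.142, 0.001, -0.34]
force: [0.2, 0.1, -0.5]
grip_width: 0.0604
plane 2858 xy [ 0.4549 -0.0843] mean [ 0.4508 -0.0944  0.0294] sz [0.09  0.042] ang 69.4 
plane all 4425 xy [ 0.4535 -0.0876] mean [ 0.4544 -0.0845  0.0223] sz [0.1   0.043] ang 70.1 
t 36.92 tilt [-3.142e+00  1.000e-03 -3.390e-01] width 0.0602 q6 0.05
turn wz 1 x 0.001  then shift tot [6.000e-02 1.000e-02 1.161e+01] 3 x [0.02 0.   3.87]
```

View pics/w14.png

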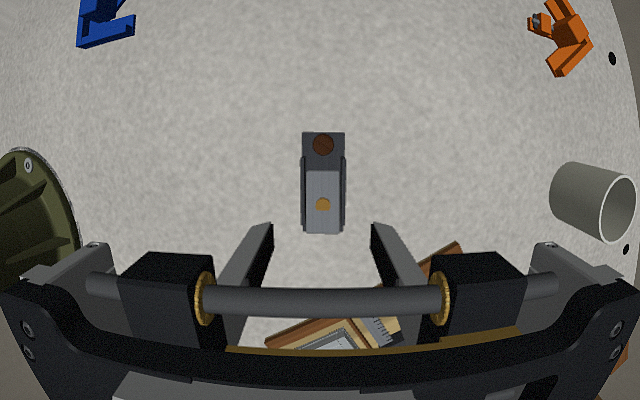

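The plane at (323,185) is aligned between the jaws with its knob forward. A 5 mm shift along tool −y puts the grip near its middle. Descend and grip.

```bash
python3 -m inch '[0.03,-0.18,3.8,0,0,0,0.64, 0.03,-0.18,3.8,0,0,0,0.64, 0.03,-0.18,3.6,0,0,0,0.64, 0,0,0.4,0,0,0,0.64, 0,0,0,0,0,0,0.64, 0,0,0,0,0,0,0, 0,0,0,0,0,0,0, 0,0,0,0,0,0,0, 0,0,0,0,0,0,0, 0,0,0,0,0,0,0, 0,0,0,0,0,0,0]' 35
python3 plan.py .5112 .2963 .13 7.3
```

```text
time_s: 38.3
ee_pos: [0.4524, -0.0931, 0.0134]
eef_rot: [-3.141, -0.001, -0.34]
force: [-2.3, 0.2, 8.5]
grip_width: 0.0416
t 38.3 tilt [-3.141e+00 -1.000e-03 -3.400e-01] width 0.0416 q6 0.06
turn wz 3 x -0.156  then shift tot [ 10.78 -37.88 -11.66] 10 x [ 1.08 -3.79 -1.17]
```

```bash
python3 -m inch '[0,0,-3.9,0,0,0,0, 0,0,-3.9,0,0,0,0, 0,0,-3.9,0,0,0,0, 0,0,0,0,0,-0.156,0, 0,0,0,0,0,-0.156,0, 0,0,0,0,0,-0.156,0, 1.08,-3.79,0,0,0,0,0, 1.08,-3.79,0,0,0,0,0, 1.08,-3.79,0,0,0,0,0, 1.08,-3.79,0,0,0,0,0, 1.08,-3.79,0,0,0,0,0, 1.08,-3.79,0,0,0,0,0, 1.08,-3.79,0,0,0,0,0, 1.08,-3.79,0,0,0,0,0, 1.08,-3.79,0,0,0,0,0, 1.08,-3.79,0,0,0,0,0, 0,0,0,0,0,0,0, 0,0,0,0,0,0,0]'
python3 - <<'E'
from fit import *
p,w=snap("wrist","w15")
E
python3 plan.py .5112 .2963 .0174 7.3
```

```text
time_s: 40.55
ee_pos: [0.5105, 0.2961, 0.1292]
eef_rot: [3.141, 0.001, 0.128]
force: [0.2, 0.2, -4.1]
grip_width: 0.0415
t 40.6 tilt [3.141e+00 1.000e-03 1.270e-01] width 0.0422 q6 0.34
turn wz 1 x 0.0  then shift tot [ 0.05 -0.04 11.2 ] 3 x [ 0.02 -0.01  3.73]
```

View pics/w15.png

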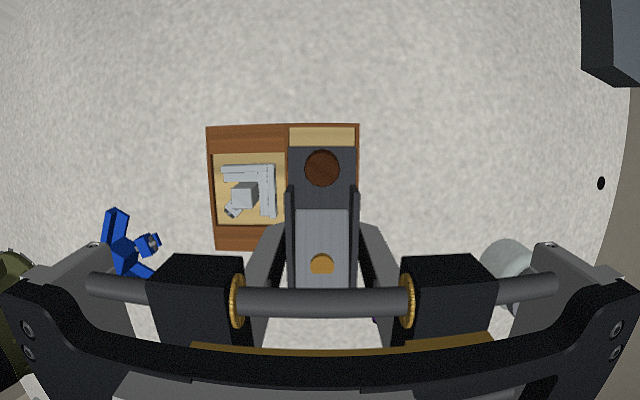

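The small clamp (245,190) sits in its bay and the plane is level over the long bay. The jar (505,270) is clear. Lower it.

```bash
python3 -m inch '[0.02,-0.02,3.8,0,0,0,0, 0.02,-0.02,3.8,0,0,0,0, 0,0,2.6,0,0,0,0, 0,0,0.4,0,0,0,0, 0,0,0.3,0,0,0,0, 0,0,0.1,0,0,0,0, 0,0,0,0,0,0,0]'
```

```text
time_s: 41.48
ee_pos: [0.5115, 0.2972, 0.0203]
eef_rot: [-3.141, -0.001, 0.128]
force: [-0.7, -0.1, -4.4]
grip_width: 0.0417
```

```bash
python3 -m inch '[0,0,0.1,0,0,0,0, 0,0,0.1,0,0,0,0, 0,0,0,0,0,0,0, 0,0,0,0,0,0,0]'
```

```text
time_s: 41.98
ee_pos: [0.5112, 0.2971, 0.0176]
eef_rot: [3.142, 0.0, 0.128]
force: [-0.6, -1.0, -5.0]
grip_width: 0.0413
```

```bash
python3 -m inch '[0,0,0.06,0,0,0,0, 0,0,0.04,0,0,0,0, 0,0,0,0,0,0,0]'
```

```text
time_s: 42.35
ee_pos: [0.5113, 0.2971, 0.0174]
eef_rot: [3.142, -0.0, 0.128]
force: [-5.7, -2.9, 6.0]
grip_width: 0.0419
```

Contact. Release to a modest opening, lift high, move back and check everything.

```bash
python3 -m inch '[0,0,0,0,0,0,0.56, 0,0,0,0,0,0,0.56, 0,0,0,0,0,0,0.56, 0,0,0,0,0,0,0.56, 0,0,-1.5,0,0,0,0.56, 0,0,-3.5,0,0,0,0.56, 0,0,-4,0,0,0,0.56, 0,0,-4,0,0,0,0.56, -3,3,-3,0,0,0,0.56, -3,3,-2,0,0,0,0.56, -3,3,-2,0,0,0,0.56, 0,4.5,0,0,0,0,0.56, 0,4.5,0,0,0,0,0.56, 0,4.5,0,0,0,0,0.56, 0,0,0,0,0,0,0.56]'
python3 - <<'E'
from fit import *
p,w=snap("top","top1");z=w[...,2]
for t,x,y,rr,zl,zh in(("CL",.386,-.308,.03,.042,.06),("CL fences",.386,-.308,.06,.018,.06),("SQ head",.4853,-.3067,.04,.02,.035),("tape",.5563,-.2743,.05,.052,.07),("CS",.4373,.291,.02,.036,.055),("plane",.5107,.3003,.06,.026,.06),("mug",.77,-.2,.07,.06,.1),("jar",.745,.235,.06,.06,.1)):
    m=inbox(w,x,y,rr)&(z>zl)&(z<zh); 
    if m.sum()>5: rep(t,w[m],"zmax %.3f"%w[m][:,2].max())
cv2.imwrite("pics/top1c.png",cv2.resize(p[90:330,130:470,::-1],None,fx=2.35,fy=2.35,interpolation=cv2.INTER_CUBIC))
o=ctrl.get_obs();print(o['time_s'],o['ee_pos'])
E
```

```text
time_s: 44.22
ee_pos: [0.4509, 0.0605, 0.2176]
eef_rot: [3.141, -0.001, 0.125]
force: [0.4, -1.2, 1.1]
grip_width: 0.0526
CL 99 xy [ 0.3868 -0.3096] mean [ 0.3869 -0.3096  0.0499] sz [0.028 0.028] ang 12.6 zmax 0.058
CL fences 360 xy [ 0.3942 -0.314 ] mean [ 0.3898 -0.3055  0.0316] sz [0.09  0.092] ang 12.3 zmax 0.058
SQ head 187 xy [ 0.4746 -0.3038] mean [ 0.4802 -0.3076  0.0256] sz [0.064 0.058] ang 44.4 zmax 0.032
tape 244 xy [ 0.5558 -0.2757] mean [ 0.5559 -0.2757  0.0596] sz [0.032 0.065] ang 12.6 zmax 0.069
CS 53 xy [0.4376 0.2872] mean [0.4373 0.2868 0.0428] sz [0.02 0.02] ang 5.2 zmax 0.050
plane 245 xy [0.5117 0.299 ] mean [0.5115 0.2927 0.0348] sz [0.069 0.081] ang 47.4 zmax 0.049
mug 270 xy [ 0.7629 -0.1978] mean [ 0.7606 -0.2042  0.0828] sz [0.103 0.078] ang 28.5 zmax 0.100
jar 446 xy [0.742 0.231] mean [0.7399 0.2287 0.0823] sz [0.064 0.064] ang 10.1 zmax 0.092
44.275 [0.45074784 0.06176932 0.21744037]
```

View pics/top1c.png

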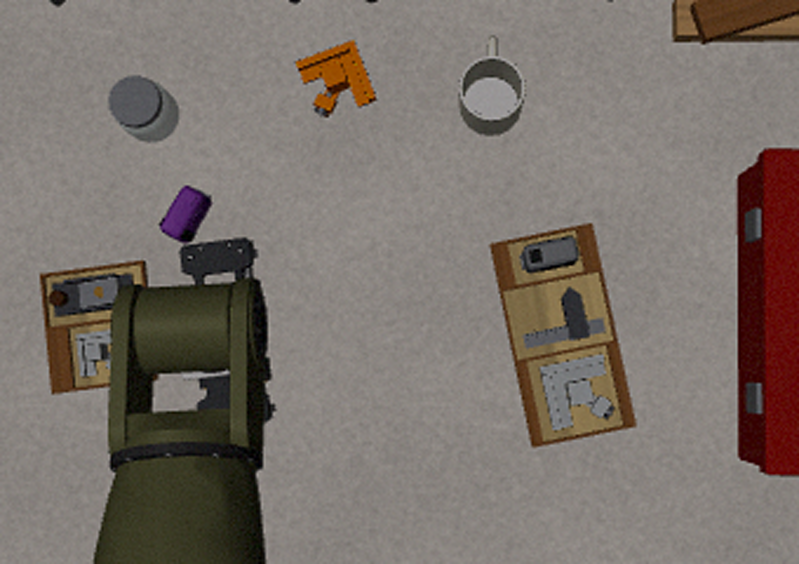

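The long tray's kit is neat and the bystanders haven't moved. The arm partly hides the short tray at (95,325), so I'll move aside and check it.

```bash
python3 -m inch '[0,4.5,0,0,0,0,0.56, 0,4.5,0,0,0,0,0.56, 0,4.5,0,0,0,0,0.56, 0,4.5,0,0,0,0,0.56, 0,0,0,0,0,0,0.56]'
python3 - <<'E'
from fit import *
p,w=snap("top","top2");z=w[...,2]
k=np.radians(7.3);x=w[...,0]-.471;y=w[...,1]-.2952
u=x*np.cos(k)+y*np.sin(k);v=-x*np.sin(k)+y*np.cos(k)
for n,lo,hi,zl in(("plane",.012,.070,.0175),("CS",-.068,-.001,.0165)):
    m=(u>lo)&(u<hi)&(abs(v)<.058)&(z>zl)&(z<.07)
    print(n,"u",np.percentile(u[m],[1,99]).round(4),"v",np.percentile(v[m],[1,99]).round(4)); rep(n,w[m])
m=(u>.03)&(u<.05)&(abs(v)<.07)
for a in np.arange(-.065,.066,.01): 
    s=m&(abs(v-a)<.005); print(round(a,3),np.median(z[s]).round(4),p[s].mean(0).astype(int))
cv2.imwrite("pics/top2c.png",cv2.resize(p[180:280,130:230,::-1],None,fx=5,fy=5,interpolation=cv2.INTER_CUBIC))
E
```

```text
time_s: 44.9
ee_pos: [0.4739, -0.117, 0.2168]
eef_rot: [3.142, -0.0, 0.126]
force: [-0.0, -0.2, -1.3]
grip_width: 0.0528
plane u [0.0187 0.0605] v [-0.0425  0.045 ]
plane 318 xy [0.5099 0.3021] mean [0.5107 0.2937 0.0326] sz [0.042 0.09 ] ang 8.3 
CS u [-0.0635 -0.007 ] v [-0.0515  0.0532]
CS 161 xy [0.4359 0.2921] mean [0.4373 0.2879 0.0279] sz [0.064 0.113] ang 6.5 
-0.065 0.007 [91 71 52]
-0.055 0.0061 [120 103  69]
-0.045 0.0117 [45 46 48]
-0.035 0.0401 [72 73 77]
-0.025 0.0376 [91 91 93]
-0.015 0.035 [103  83  53]
-0.005 0.0305 [90 90 93]
0.005 0.0239 [89 89 94]
0.015 0.014 [67 68 71]
0.025 0.0108 [39 37 40]
0.035 0.0314 [38 23 16]
0.045 0.0312 [45 25 13]
0.055 0.0068 [95 77 50]
0.065 0.0077 [85 64 44]
```

View pics/top2c.png

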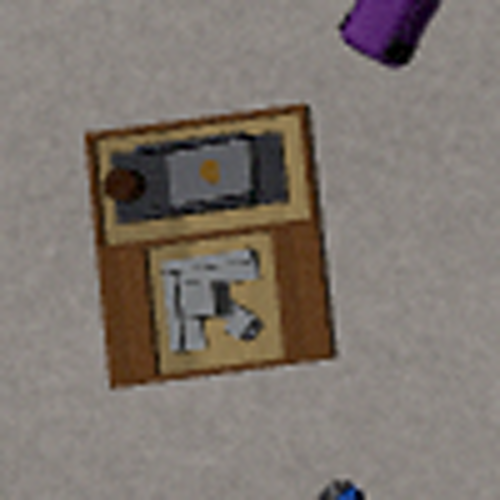

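Both are flat inside their bays, with floor visible all round: the plane at (200,175) and the small clamp at (205,300). Hand in.

```bash
python3 -c "
from station import ctrl
print(ctrl.hand_in(), ctrl.get_obs()['time_s'])"
```

```text
the job is handed in; nothing more can be done
the job is handed in; nothing more can be done
```

Both kits are made up and the job is handed in at about 45 s of the 112 s allowed. I placed the tools in the order asked: large clamp, square and tape in the long tray, then small clamp and plane in the short tray. Each was lowered until it touched the floor of its bay before I let go.

- **Height and angle:** the clamps, square and tape had their tops within 1 mm of the expected height, and the plane's knob within 1 mm of its own. Close-up readings of the clamps, square and tape put them within 1° of their tray's angle and 1–2 mm of the bay centre.
- **Plane:** it was checked only from the top camera. It is about 1° off the tray's angle, with bay floor visible all round it.
- **Bystanders:** the mug, jar, toolbox, purple tape and orange and blue clamps were not touched. In the last pictures the mug, jar, purple tape and orange clamp look unmoved, and so does the visible side of the toolbox. The last pictures show the blue clamp only at the edge, if at all.
- **Readings that disagreed:** two outline fits in the final top-camera checks were wrong, the small clamp's because they took in the tray rim and the square head's for a reason I did not trace. For those two I relied on the close-up readings and the pictures.

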